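Find the drive that fits the dock and plug it in

TASK

The three drives standing in the rack look alike but have three different thicknesses, and only the thinnest fits the docking station. Pinch them to find it by the finger opening, lower it into the dock's slot and press it gently all the way home onto the connector, then let go. Leave the other two drives standing in the rack and do not disturb the other things on the bench.

Things in the scene. Friction and masses are not known exactly. Their poses are not given: they have to be found in the camera images.
- rack: Black drive rack, fixed: base 122 x 225 mm with three bays (bay_1..3) in a row along its y axis, 70 mm apart. Origin: centre of its underside; yaw up to 0.35 rad. It stands on one side of the bench and the dock on the other; the sides swap. In each bay stands one aluminium drive (not listed): 70 mm wide (x), 100 mm tall (z), and 9.5, 12.5 or 15 mm thick (y), in any order.
- bay_1: First bay, at +70 mm on the rack's y axis: a trough round one drive's foot. Origin: middle of the bay's floor, 6 mm above the bench, where the drive stands; axes as the rack's. Inside it is 102 mm long (inner faces of the end walls at x = -51 and +51 mm) and 18 mm wide (y); the walls stand 32 mm above the floor, so 68 mm of the drive are free above them.
- bay_2: Middle bay, like bay_1. The bays are made for larger drives, so each drive stands upright, its faces square to y within 0.02 rad, but up to 13 mm off the bay's middle along x and 1 mm along y. To learn where it really is, feel it against an end wall.
- bay_3: Third bay, at -70 mm on the rack's y axis, like bay_1. The drives weigh 70 to 150 g; their contact strip is on the foot, already downward, and they may be plugged in either way round.
- dock: Grey docking station, fixed to the bench, 130 (x) x 104 (y) x 60 mm (high), flat top with one slot in the middle, yaw up to 0.35 rad. Origin: centre of its underside. It and the rack must not be rammed: more than 35 N counts as damage.
- slot_mouth (a point): Centre of the slot's mouth, on the dock's top face 60 mm above the bench; axes as the dock's. The slot is 71.9 mm long (x) and 10.9 mm wide (y), with a 2 mm bevel round the mouth, and goes straight down; only the 9.5 mm drive enters. The connector's top lies 38 mm below the mouth before the drive is plugged in.
- connector (a joint): Travel (m) of the connector at the bottom of the slot: 0 = as found, 0.005 = drive fully home (43 mm below the mouth, a hard stop; 57 mm of the drive then stand above the dock). The drive's foot pushes it down against about 10 N of mating friction; it stays where it is pushed. The drive's own weight does not move it.
- flux_bottle: Bystander: small clear bottle with a white cap, 42 mm diameter, 95 mm high, standing. Origin: centre of its underside.
- screwdriver: Bystander: screwdriver, 160 mm long, lying between the rack and the dock. Origin near its middle, on the bench.
- solder_reel: Bystander: solder reel, 54 mm diameter, 42 mm high, standing on its flange. Origin: centre of its underside.
- multimeter: Bystander: hand multimeter lying on its back, 85 x 165 x 36 mm. Origin: centre of its underside.
Mind the look-alikes: they are no part of the job. Leave any pink or purple look-alike of the dock alone.

How it is judged (in metres and radians):
At the end, for the whole second after the job is handed in: The thinnest drive (the only one that enters the slot) rests in the dock, pressed home so that the connector has travelled at least 4.2 of its 5 mm, and two of the three rack bays still carry their drives (value of joint connector above 0.0042 m and contact force between dock and anything else above 0.2 N and (contact force between each of bay_1, bay_2 and anything else above 0.2 N or contact force between each of bay_1, bay_3 and anything else above 0.2 N or contact force between each of bay_2, bay_3 and anything else above 0.2 N)); the robot touches nothing.
It fails at once if the dock is rammed: more than 35 N on it (contact force between dock and anything else above 35 N).
It fails at once if the rack is rammed: more than 35 N on it (contact force between rack and anything else above 35 N).
It fails at once if a bystander is pushed more than 20 mm (distance of any of flux_bottle, screwdriver, solder_reel, multimeter from where it was at the start of the episode above 0.02 m).
It also fails if it takes over 58 s, if anything falls off the work surface, if the arm or the gripper's body presses on something with over 40 N, if the wrist force passes 120 N, or if a joint passes its speed limit or range.

ROBOT

A 6-joint arm with a two-finger parallel gripper is mounted at the origin on the work surface. World frame = base frame: x ahead of the robot, y to its left, z up, the work surface at z = 0. Lengths are in m, angles in degrees, forces in N, time in s.
With the tool pointing down it reaches from about 0.325 to 0.775 m from the base axis. Payload 5.5 kg.
Tool frame: the origin (TCP) lies at the centre of the arm's flange, where the gripper is bolted on; the fingertips stand 182 mm ahead of it and the grasp point (between the pads) lies 163 mm ahead of it; z points along the fingers, y is the direction in which the jaws open and shut (so a half turn about z gives the same grasp; the last joint's range is limited). The gripper opens to 88 mm and grips with 3 to 60 N. Pads are 20 mm wide; open, the fingers measure 115 mm over their backs; the gripper's body (75 mm by 178 mm) begins 61 mm behind the grasp point.
Start: joints at [-3.249, 5.22, 70.514, -0, 104.267, -3.249], TCP at [0.6, -0, 0.405] pointing down, gripper open.
Joint ranges: [-164.24, 164.24], [-49.07, 125.15], [9.68, 141.18], [-86.29, 266.29], [3.28, 154.24], [-151.56, 151.56]. Speed limits (degrees/s): [147.25, 147.25, 172.46, 180, 180, 180].

INTERFACE

Orientations are given as [roll, pitch, yaw] about the fixed x, y, z axes, in that order (R = Rz(yaw) Ry(pitch) Rx(roll)).
In Python, from station import r gives the robot as it stands. The module is installed in compiled form; this text tells all that it offers. Calls block until the motion is done:
- r.reach(position, orientation): joint-space move of the TCP to a pose.
- r.servo_line(position, rotation=None, speed=0.15): straight line of the TCP; rotation=None keeps the orientation; speed is the mean speed in m/s.
- r.move_joints(angles): joint-space move.
- r.let_go() and r.grab(squeeze=None): open the fingers fully, or close them until they stop; squeeze is the grip in N (None keeps the last).
- r.wait(seconds).
- r.inverse_kinematics(position, orientation): joint angles nearest the present ones, or None.
- r.sense(): the state.
- r.snapshot(name): name is "scene" or "side" or "wrist"; returns a dict with "frame" (420x560x3 uint8, red, green, blue), "fx", "fy", "cx", "cy" (pixels), "R" (3x3) and "t" (3): a world point X has camera coordinates R X + t. Camera axes: x right, y down, z forward; pixel columns grow to the right and rows downward; lengths in m; the calibration is good to about 2 mm. A picture is of the moment at which its call begins. There is no depth.
A pose or a line that the arm cannot do raises r.IKError and nothing moves.
- r.hand_in(): hands the job in, once; it reports no verdict.
The state is a dict: "clock": time; "joints": joint angles; "joint_vel": joint speeds; "joint_torque": joint torques, N m; "tcp_pos": TCP position; "orientation": TCP orientation; "contact_force": force on the tool from outside, world axes, zero at the start; "torque": the same for the moment, N m; "opening": finger opening in m.
Only numpy, scipy, OpenCV 4.12 (cv2) and the standard library are available. Lean on these libraries where they do the work, as an engineer would, in place of code of your own. Each camera call takes 0.05 s, during which the arm holds its last target.

## Working session

There is one attempt and no reset: what is moved stays moved. The work goes in short steps, each a Python script; the robot and the scene stay as the last script left them, time stands still between calls to the robot, and variables do not carry over. Pictures are saved under pics/ and viewed, and the job is handed in when it is done.

```bash
mkdir -p pics
cat > h.py <<'E'
import numpy as np, cv2
from station import r
def snap(n,f):
    s=r.snapshot(n); cv2.imwrite('pics/'+f+'.png',s['frame'][:,:,::-1]); np.savez('pics/'+f+'.npz',**s); return s
def ray(s,u,v,z):
    R=np.array(s['R']);t=np.array(s['t']);c=-R.T@t
    d=R.T@np.array([(u-s['cx'])/s['fx'],(v-s['cy'])/s['fy'],1.])
    return c+d*(z-c[2])/d[2]
def proj(s,X):
    p=np.array(s['R'])@np.array(X)+np.array(s['t']); return np.array([s['fx']*p[0]/p[2]+s['cx'],s['fy']*p[1]/p[2]+s['cy']])
E
python3 - <<'E'
from h import *
for n in ['scene','side','wrist']:
    s=snap(n,n+'0'); print(n,s['fx'],-np.array(s['R']).T@s['t'])
print(r.sense())
E
```

```text
scene 486.5177853118264 [1.02945365 0.80055615 0.73864652]
side 467.47175174621975 [0.18588356 0.72740319 0.6507533 ]
wrist 319.301915384791 [0.60032905 0.06783453 0.38444063]
{'clock': 0.15, 'joints': array([-3.24720326e+00,  5.25466372e+00,  7.05653956e+01,  1.10418180e-03,
        1.04266420e+02, -3.24806805e+00]), 'joint_vel': array([ 0.00063632, -0.09833771, -0.21776534,  0.03287082,  0.04564871,
       -0.01226293]), 'joint_torque': array([ 1.35033202e-03, -4.47044814e+01, -4.06907630e+01,  6.99103042e-02,
        2.74600578e-02, -1.16549641e-04]), 'tcp_pos': array([6.00055875e-01, 1.35500613e-05, 4.03757370e-01]), 'orientation': array([-1.79913720e+02, -5.96866438e-03,  9.00011316e+01]), 'contact_force': array([ 0.97241185, -0.74492323, -0.77500733]), 'torque': array([-0.0002086 , -0.02078529, -0.04038459]), 'opening': 0.08783132073502084}
```

View pics/scene0.png

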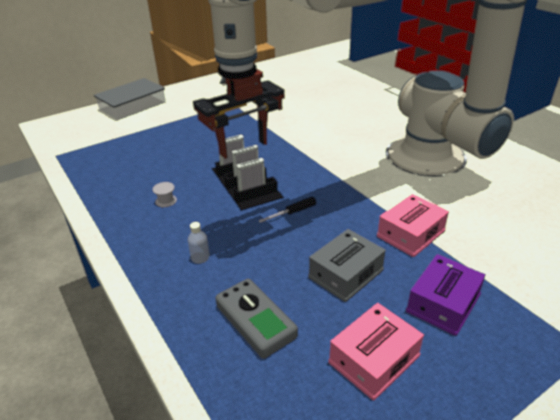

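View pics/side0.png

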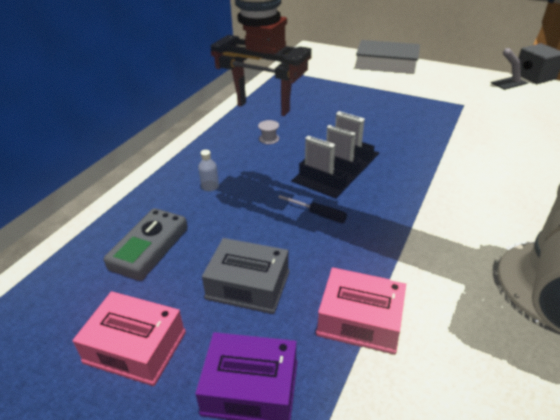

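View pics/wrist0.png

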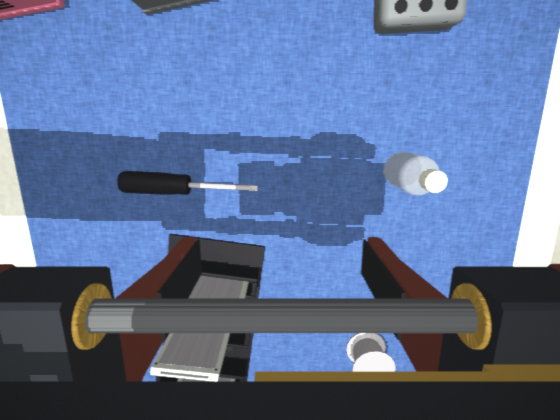

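Scene: the grey dock is around (347,262) px with pink and purple look-alikes beside it. The rack with three drives is at about (245,170), and the screwdriver lies between them. I'll make rough measurements first and follow with wrist close-ups.

Run:
```python
from h import *
a=dict(np.load('pics/scene0.npz'));b=dict(np.load('pics/side0.npz'))
def p(n,s,u,v,z): print(n,ray(s,u,v,z).round(3))
p('slot sc',a,350,252,.06);p('slot sd',b,246,265,.06)
for k,(u,v) in enumerate([(234,139),(245,151),(250,163)]): p('drv sc',a,u,v,.106)
for k,(u,v) in enumerate([(320,140),(341,129),(350,116)]): p('drv sd',b,u,v,.106)
p('bottle',a,199,258,0);p('reel',a,165,203,0);p('sd',a,262,221,0);p('sd',a,315,201,0.02)
p('mm',a,256,318,.036)
```

```text
slot sc [0.501 0.247 0.06 ]
slot sd [0.505 0.25  0.06 ]
drv sc [ 0.494 -0.244  0.106]
drv sc [ 0.503 -0.171  0.106]
drv sc [ 0.523 -0.112  0.106]
drv sd [ 0.524 -0.12   0.106]
drv sd [ 0.499 -0.186  0.106]
drv sd [ 0.502 -0.254  0.106]
bottle [0.743 0.018 0.   ]
reel [ 0.721 -0.225  0.   ]
sd [ 0.556 -0.014  0.   ]
sd [0.416 0.017 0.02 ]
mm [0.743 0.267 0.036]
```

Run:
```python
from h import *
b=dict(np.load('pics/wrist0.npz')); print(b['R'].round(3),b['cx'],b['cy'])
r.reach([.44,-.18,.36],[180,0,0]); s=snap('wrist','w_rack'); q=r.sense(); print(q['clock'],q['tcp_pos'],q['orientation'],q['joints'].round(1),-s['R'].T@s['t'],s['R'].round(3))
r.reach([.44,.25,.32],[180,0,0]); s=snap('wrist','w_dock'); q=r.sense(); print(q['clock'],q['tcp_pos'],q['orientation'],q['joints'].round(1),-s['R'].T@s['t'])
```

```text
[[ 1.     0.    -0.002]
 [ 0.001 -0.968  0.252]
 [-0.002 -0.252 -0.968]] 280.93140681542917 209.462900309503
1.275 [ 0.44047324 -0.17962266  0.36032201] [ 1.79998878e+02 -3.60916799e-02  1.32535516e-01] [-26.3 -14.4  93.6   0.  100.8  63.6] [ 0.50899653 -0.18022746  0.34111802] [[ 0.002 -1.     0.001]
 [-0.968 -0.002  0.251]
 [-0.251 -0.002 -0.968]]
2.9167 [0.44047974 0.24918112 0.32018813] [ 1.79991088e+02 -2.32348794e-02 -8.16208440e-02] [ 25.7  -9.4  93.3  -0.   96.1 115.7] [0.50910619 0.24874929 0.30097593]
```

View pics/w_rack.png

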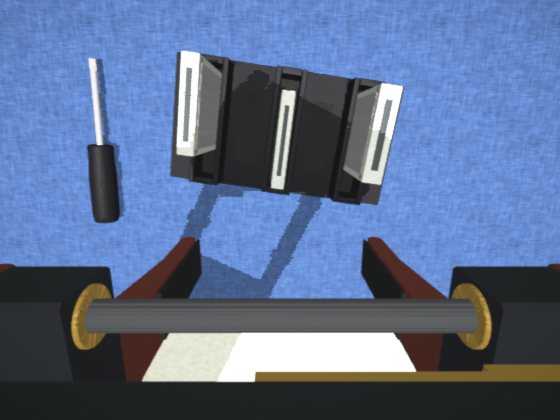

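View pics/w_dock.png

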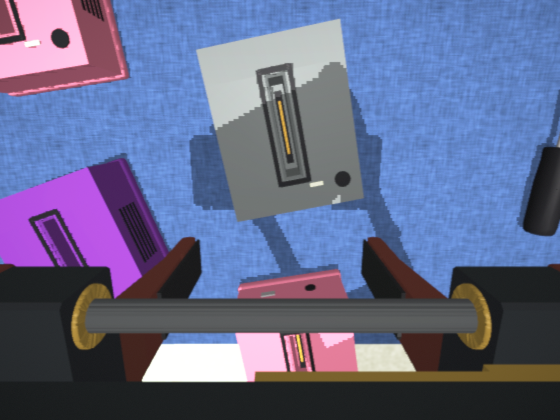

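Run:
```python
import cv2
a=cv2.imread('pics/w_rack.png')[40:220,160:420]; cv2.imwrite('pics/c1.png',cv2.resize(a,None,fx=3,fy=3,interpolation=cv2.INTER_NEAREST))
a=cv2.imread('pics/w_dock.png')[10:230,185:385]; cv2.imwrite('pics/c2.png',cv2.resize(a,None,fx=2.7,fy=2.7,interpolation=cv2.INTER_NEAREST))
```

```text
(no output)
```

View pics/c1.png

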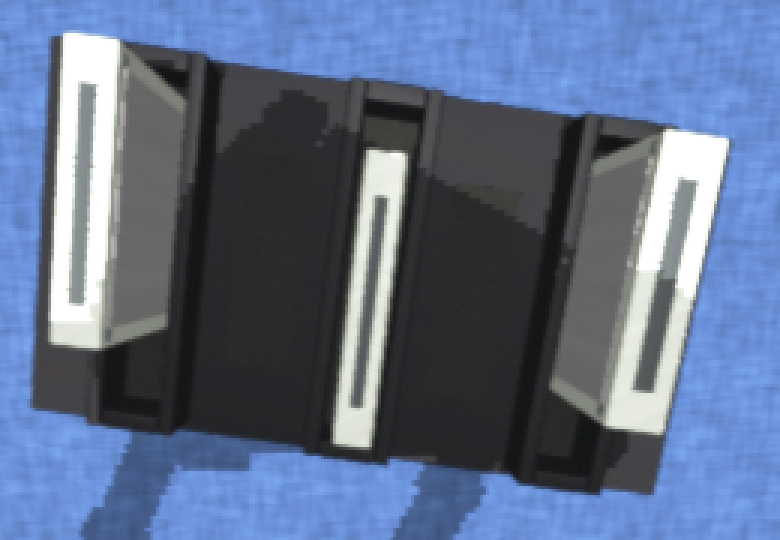

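View pics/c2.png

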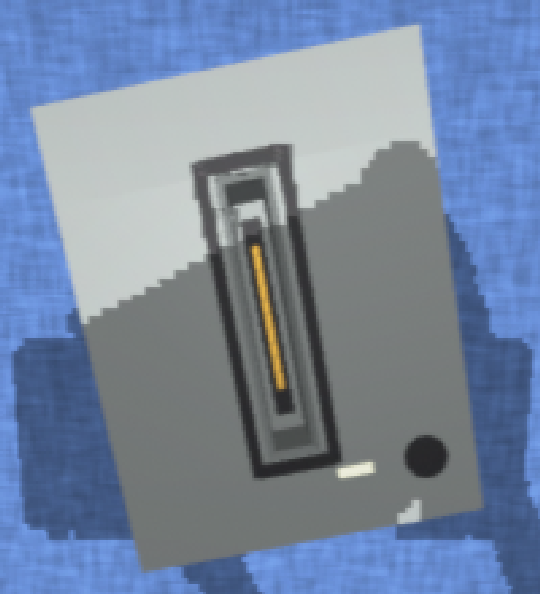

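```bash
cat > m.py <<'E'
from h import *
def rect(s,mask,z,n=1):
    cs,_=cv2.findContours(mask.astype(np.uint8),cv2.RETR_EXTERNAL,cv2.CHAIN_APPROX_NONE)
    out=[]
    for c in sorted(cs,key=cv2.contourArea)[::-1][:n]:
        h=cv2.convexHull(c)[:,0]
        P=np.array([ray(s,u,v,z)[:2] for u,v in h])*1000
        (x,y),(w,hh),a=cv2.minAreaRect(P.astype(np.float32))
        out.append((round(x,1),round(y,1),round(w+0,1),round(hh,1),round(a,1)))
    return out
E
python3 - <<'E'
from m import *
s=dict(np.load('pics/w_rack.npz'));f=s['frame'].astype(int)
m=(f.min(2)>165); m[:40]=0;m[215:]=0;m[:,:165]=0
m=cv2.morphologyEx(m.astype(np.uint8),cv2.MORPH_OPEN,np.ones((2,2)))
print(rect(s,m,.106,3))
# rack base outline
d=(f.max(2)<90);d[:45]=0;d[215:]=0;d[:,:165]=0;d[:,410:]=0
d=d|(m>0)
S=dict(np.load('pics/w_dock.npz'));F=S['frame'].astype(int)
g=(F[:,:,2]-F[:,:,0]<40);g[:15]=0;g[230:]=0;g[:,:190]=0;g[:,:][:,370:]=0
g=cv2.morphologyEx(g.astype(np.uint8),cv2.MORPH_OPEN,np.ones((5,5)))
print('dock',rect(S,g,.06,1))
k=(F.max(2)<75);k[:60]=0;k[192:]=0;k[:,:250]=0;k[:,316:]=0
k=cv2.morphologyEx(k.astype(np.uint8),cv2.MORPH_CLOSE,np.ones((5,5)))
print('frame',rect(S,k,.06,2))
for nm,pts in dict(dock=[(32,107),(420,26),(484,506),(145,571)],frame=[(192,162),(291,145),(340,460),(256,478)],inner=[(209,178),(276,165),(325,452),(261,465)]).items():
    P=np.array([ray(S,185+u/2.7-.5,10+v/2.7-.5,.06)[:2] for u,v in pts])*1000
    e=np.roll(P,-1,0)-P; print(nm,P.mean(0).round(1),np.hypot(*e.T).round(1),np.degrees(np.arctan2(e[:,1],e[:,0])).round(1))
# rack base corners and bay walls (z=.038 top) by hand
def q(u,v,z): return (ray(s,160+u/3-.4,40+v/3-.4,z)[:2]*1000).round(1)
print('base BL,BR',q(33,406,.006),q(655,493,.006),'midbay outer TL,TR,BL,BR',q(352,79,.038),q(442,92,.038),q(307,450,.038),q(387,463,.038))
E
```

```text
[(502.4, -253.0, 15.5, 69.9, 82.0), (522.8, -115.4, 12.9, 69.9, 82.7), (498.3, -182.2, 9.2, 69.5, 83.1)]
dock [(508.2, 246.0, 126.4, 100.8, 11.0)]
frame [(499.4, 244.3, 66.9, 25.1, 11.3), (506.7, 244.7, 47.7, 7.4, 10.6)]
dock [508.4 245.4] [100.  125.1  99.5 126. ] [ -79.3 -169.   101.2   11.3]
frame [508.5 245.6] [26.  83.3 24.2 84.7] [ -81.  -170.   102.2   11.2]
inner [507.8 246.2] [17.7 76.3 18.4 76.7] [ -79.8 -169.3  101.6   10.2]
base BL,BR [459.4 -64.3] [ 428.4 -285.5] midbay outer TL,TR,BL,BR [ 560.6 -176.9] [ 557.1 -203.3] [ 450.1 -162.3] [ 445.9 -188.1]
```

The top faces, measured at z=0.106, are 12.9, **9.2** and 15.5 mm thick. So the middle drive should be the thin one, and I'll confirm that with a pinch. The rack yaw is about -7.3°. The dock centre is about (508, 246) mm with a yaw of 11°. Next I pinch the middle drive.

Run:
```python
from h import *
x,y=.4983,-.1822
r.reach([x,y,.34],[180,0,-7.3])
q=r.sense();print(q['clock'],q['tcp_pos'],q['contact_force'].round(1))
r.servo_line([x,y,.246],speed=.06)
q=r.sense();print(q['clock'],q['tcp_pos'],q['contact_force'].round(1))
r.grab(15); q=r.sense();print(q['clock'],q['opening'],q['tcp_pos'],q['orientation'],q['contact_force'].round(1))
snap('wrist','w_g');snap('side','s_g')
```

```text
4.525 [ 0.49849876 -0.18144827  0.33995341] [0.8 0.2 0.7]
6.2417 [ 0.49839892 -0.18225858  0.24647141] [ 0.2 -0.4 -0.1]
7.4167 0.009695454296271338 [ 0.4982962  -0.18219993  0.24600312] [-1.79999477e+02 -1.81493467e-03 -7.29823775e+00] [ 0.3  0.4 -0. ]
```

View pics/w_g.png

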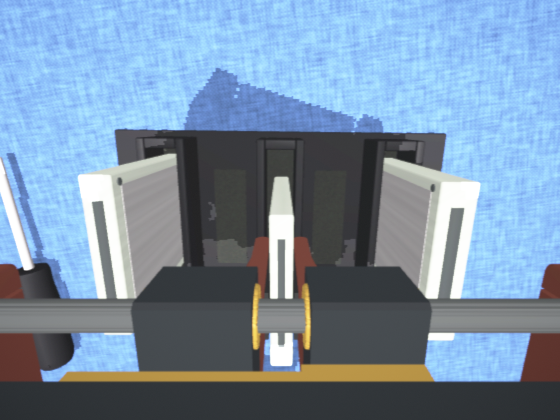

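View pics/s_g.png

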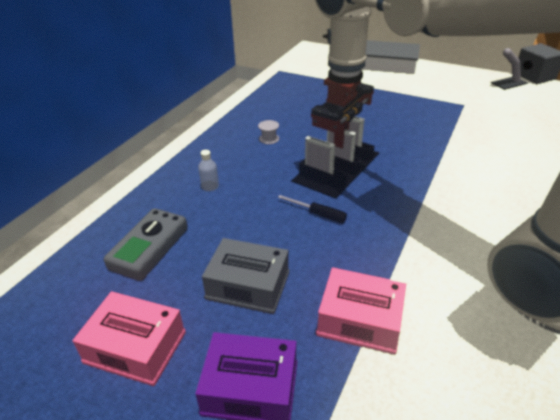

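The opening is 9.7 mm, so this is the 9.5 mm drive. In the wrist view its top face runs from about row 212 to row 364 at column 282. I'll measure where it sits in the hand.

Run:
```python
from m import *
s=dict(np.load('pics/w_g.npz'));f=s['frame'].astype(int)
cv2.imwrite('pics/c3.png',cv2.resize(s['frame'][170:375,245:320,::-1],None,fx=2.9,fy=2.9,interpolation=cv2.INTER_NEAREST))
m=(f.min(2)>165)&(f[:,:,2]-f[:,:,0]<25);
for row in (215,225,240,270,290,345,360,363):
    c=np.where(m[row,255:305])[0]+255; print(row,c.min() if len(c) else 0,c.max() if len(c) else 0)
col=m[150:375,274]|m[150:375,290]; 
T=np.array([.4982962,-.1821999]);a=np.radians(-7.298);ex=np.array([np.cos(a),np.sin(a)]);ey=np.array([-ex[1],ex[0]])
def loc(u,v,z=.106):
    d=ray(s,u,v,z)[:2]-T; return (1000*np.array([d@ex,d@ey])).round(2)
for u in range(270,294,3): 
    c=np.where(m[170:375,u])[0]+170; print(u,c.min() if len(c) else None,c.max() if len(c) else None)
print(proj(s,[T[0]+.035*ex[0],T[1]+.035*ex[1],.106]),proj(s,[T[0]-.035*ex[0],T[1]-.035*ex[1],.106]))
```

```text
215 269 292
225 269 293
240 269 293
270 270 292
290 270 292
345 270 292
360 270 291
363 271 291
270 210 362
273 189 365
276 177 365
279 177 365
282 177 365
285 177 365
288 182 365
291 204 364
[279.25151569 215.33305358] [279.3933227  365.84703645]
```

View pics/c3.png

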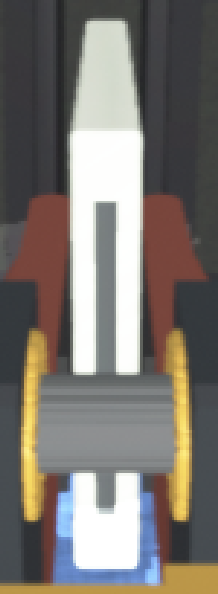

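Run:
```python
from h import *
r.grab(30)
T=np.array([.4983,-.1822]);a=np.radians(-7.3);ex=np.array([np.cos(a),np.sin(a)])
def go(d,z,sp): 
    p=T+ex*d/1000; r.servo_line([p[0],p[1],z],speed=sp)
go(0,.249,.03); q=r.sense(); f0=q['contact_force']; print(q['clock'],f0.round(2),q['opening'])
go(-8,.249,.04); q=r.sense(); print((q['contact_force']-f0)[:2]@ex)
d=-8
while d>-16:
    d-=.5; go(d,.249,.02); q=r.sense(); F=(q['contact_force']-f0)[:2]@ex; print(d,round(float((q['tcp_pos'][:2]-T)@ex*1000),2),F.round(2))
    if abs(F)>2.5: break
print(q['clock'])
go(d+3,.249,.03)
r.servo_line([*(T+ex*(d+3)/1000),.36],speed=.12); q=r.sense();print(q['clock'],q['contact_force'],q['opening'])
snap('wrist','w_l')
```

```text
7.9833 [-0.21 -0.04 -0.31] 0.009234630437992011
-0.04636545528214658
-8.5 -8.47 0.35
-9.0 -8.99 0.85
-9.5 -9.52 0.74
-10.0 -10.02 -0.15
-10.5 -10.53 0.2
-11.0 -11.03 -0.38
-11.5 -11.52 0.62
-12.0 -11.85 1.77
-12.5 -12.15 5.69
10.5833
11.9083 [-0.45439472 -1.23782967 -0.77051139] 0.009362121134565256
```

View pics/w_l.png

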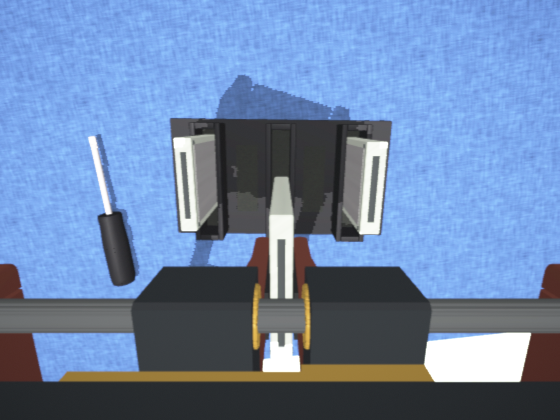

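Run:
```python
from m import *
for n in('w_g','w_l'):
    s=dict(np.load(f'pics/{n}.npz'));f=s['frame'].astype(int)
    print(n,f[206:222,276:288].mean((1,2)).round(0),f[355:372,274:288].mean((1,2)).round(0))
```

```text
w_g [214. 215. 214. 214. 214. 215. 215. 216. 228. 251. 253. 254. 254. 254.
 254. 254.] [255. 255. 255. 255. 255. 255. 255. 255. 255. 255. 252. 165. 137. 135.
 142. 146. 144.]
w_l [181. 181. 181. 181. 181. 182. 182. 184. 199. 236. 243. 245. 246. 246.
 247. 247.] [255. 255. 255. 255. 255. 255. 255. 255. 255. 255. 255. 255. 255. 255.
 255. 255. 248.]
```

No slip: the top edge is still at row 214. The felt wall position agrees with vision to within about 0.8 mm. Moving over to the dock.

```bash
python3 - <<'E'
from h import *
r.reach([.5077,.2465,.36],[180,0,11.05])
r.servo_line([.5077,.2465,.312],speed=.08)
q=r.sense(); print(q['clock'],q['tcp_pos'],q['orientation'],q['contact_force'].round(2))
snap('wrist','w_h');snap('side','s_h');snap('scene','c_h')
E
python3 -c "
import cv2,numpy as np
b=cv2.imread('pics/s_h.png')[170:320,170:330];c=cv2.imread('pics/c_h.png')[170:320,270:430]
b=cv2.resize(b,(400,375));c=cv2.resize(c,(400,375));cv2.imwrite('pics/c4.png',np.hstack([b,c]))"
```

```text
14.2833 [0.50773159 0.246554   0.31224784] [-1.79997049e+02 -1.92227895e-02  1.10530815e+01] [ 0.21  0.78 -1.21]
```

View pics/w_h.png

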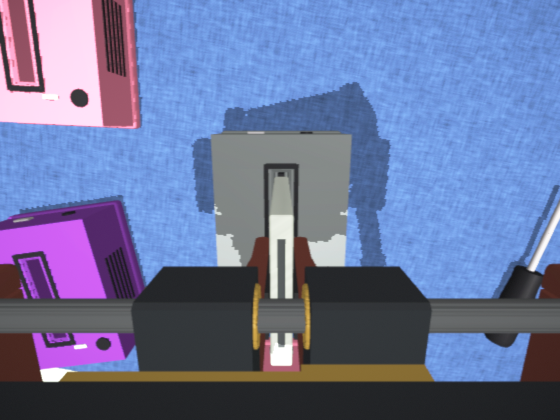

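View pics/c4.png

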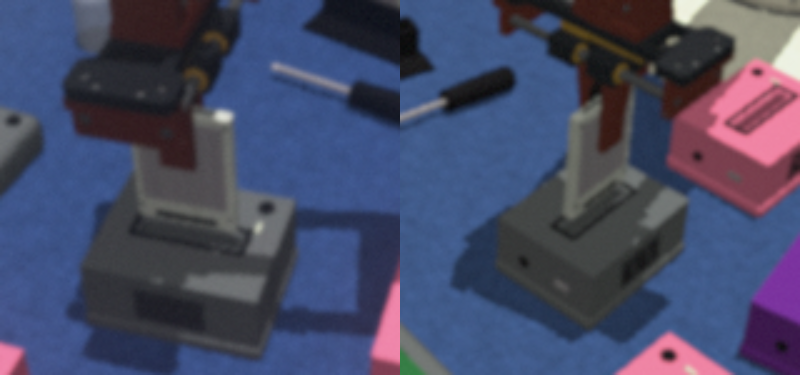

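The dock edges (212..350) and slot frame (265..299) are centred on the drive, which is at column 281. Descending under force guard.

Run:
```python
from h import *
x,y=.5077,.2465
q=r.sense(); f0=q['contact_force']
z=.312
while z>.2665:
    z-=.001 if z<.303 else .003
    r.servo_line([x,y,z],speed=.03); q=r.sense(); F=q['contact_force']-f0
    if z<.304: print(round(z,4),q['tcp_pos'].round(4),F.round(1),q['torque'].round(2),round(q['clock'],1))
    if np.linalg.norm(F)>6: print('stop');break
```

```text
0.303 [0.5076 0.2465 0.3027] [-0.4  0.2  1.5] [ 0.06  0.1  -0.  ] 15.2
0.3 [0.5076 0.2465 0.2996] [-0.5  0.5  0.6] [ 0.04  0.1  -0.01] 15.4
0.299 [0.5077 0.2465 0.299 ] [-0.5  0.8  0.2] [0.1  0.09 0.02] 15.7
0.298 [0.5077 0.2465 0.2979] [-0.2  0.9  1. ] [0.04 0.18 0.  ] 15.9
0.297 [0.5077 0.2465 0.2969] [-1.2  1.3 -0.1] [-0.01  0.11  0.04] 16.2
0.296 [0.5077 0.2465 0.2959] [-0.6  1.1  0.2] [0.07 0.08 0.06] 16.4
0.295 [0.5077 0.2465 0.2949] [-1.2  1.4 -0.1] [0.09 0.08 0.03] 16.7
0.294 [0.5077 0.2465 0.2939] [-0.8  0.7  0.7] [ 0.07  0.08 -0.02] 16.9
0.293 [0.5077 0.2465 0.2929] [-0.1  0.3  1.1] [0.07 0.04 0.02] 17.2
0.292 [0.5077 0.2465 0.2919] [-1.1  0.2  1.1] [0.08 0.1  0.01] 17.4
0.291 [0.5077 0.2465 0.2909] [-0.2  0.3  0.1] [0.07 0.06 0.04] 17.7
0.29 [0.5077 0.2465 0.2899] [0.1 0.9 0.5] [0.08 0.08 0.01] 17.9
0.289 [0.5077 0.2465 0.2889] [-0.5  1.1  0.8] [0.02 0.15 0.04] 18.2
0.288 [0.5077 0.2465 0.2879] [-0.5  0.9  1.1] [0.06 0.02 0.03] 18.4
0.287 [0.5077 0.2465 0.2869] [-0.6  0.6  0.5] [ 0.01  0.09 -0.02] 18.7
0.286 [0.5077 0.2465 0.2859] [-0.7  1.   0.3] [ 0.07  0.06 -0.01] 18.9

[... 681 characters left out ...]
] 21.4
0.275 [0.5077 0.2465 0.2749] [-0.2  0.7 -0.6] [ 0.    0.13 -0.01] 21.7
0.274 [0.5077 0.2465 0.2739] [ 0.5  1.  -0.2] [ 0.02  0.1  -0.  ] 21.9
0.273 [0.5077 0.2465 0.2729] [-0.3  1.6  0.5] [ 0.09  0.06 -0.  ] 22.2
0.272 [0.5077 0.2465 0.2719] [-1.1  0.4 -0. ] [ 0.03  0.07 -0.04] 22.4
0.271 [0.5077 0.2465 0.2709] [-0.5  1.4 -0.3] [ 0.01  0.08 -0.02] 22.7
0.27 [0.5077 0.2465 0.2699] [-1.3  0.5  1. ] [0.01 0.05 0.02] 22.9
0.269 [0.5077 0.2465 0.2689] [0.5 1.2 0.5] [0.01 0.13 0.01] 23.2
0.268 [0.5077 0.2465 0.2679] [-0.4 -0.1  0.3] [0.04 0.07 0.01] 23.4
0.267 [0.5077 0.2465 0.2669] [-0.2  0.1 -0.4] [ 0.03  0.09 -0.01] 23.7
0.266 [0.5077 0.2465 0.2659] [-0.4  0.5  0.3] [0.05 0.05 0.06] 23.9
```

It is 34 mm deep with no resistance. Now I press it home in small steps.

Run:
```python
from h import *
x,y=.5077,.2465
r.grab(45);q=r.sense(); f0=q['contact_force']
z=.266
while z>.254:
    z-=.0005
    r.servo_line([x,y,z],speed=.02); q=r.sense(); F=q['contact_force']-f0
    print(round(z,4),q['tcp_pos'].round(4),F.round(1),round(q['clock'],1))
    if F[2]>17 or np.linalg.norm(F[:2])>10: print('stop');break
snap('wrist','w_p')
```

```text
0.2655 [0.5077 0.2465 0.2654] [-0.4 -1.3  0.9] 24.4
0.265 [0.5077 0.2465 0.2649] [-0.3 -0.1 -0.4] 24.6
0.2645 [0.5077 0.2465 0.2644] [-0.3 -0.1 -0.3] 24.9
0.264 [0.5077 0.2465 0.2639] [ 0.5  0.1 -0.6] 25.1
0.2635 [0.5077 0.2465 0.2634] [ 0.2 -0.5 -0.4] 25.4
0.263 [0.5077 0.2465 0.2629] [ 0.  -1.4  0. ] 25.6
0.2625 [0.5077 0.2465 0.2624] [-0.5 -1.   1.1] 25.9
0.262 [0.5077 0.2465 0.262 ] [-0.5 -0.4 -0.1] 26.1
0.2615 [0.5077 0.2465 0.262 ] [-1.4 -1.4  3.6] 26.4
0.261 [0.5077 0.2465 0.2619] [-2.2 -1.9  6.8] 26.6
0.2605 [0.5076 0.2465 0.2618] [-3.2 -1.8  7.3] 26.9
0.26 [0.5076 0.2465 0.2614] [-3.7 -2.5  7.6] 27.1
0.2595 [0.5076 0.2465 0.261 ] [-3.3 -2.2  8.7] 27.4
0.259 [0.5076 0.2465 0.2605] [-3.  -2.2  8.1] 27.6
0.2585 [0.5076 0.2465 0.26  ] [-3.8 -1.3  8.9] 27.9
0.258 [0.5076 0.2465 0.2595] [-3.4 -1.8  9. ] 28.1
0.2575 [0.5076 0.2465 0.259 ] [-3.6 -2.1  8.5] 28.4
0.257 [0.5076 0.2465 0.2585] [-2.7 -2.2  9.1] 28.6
0.2565 [0.5076 0.2465 0.258 ] [-2.5 -1.8  8.9] 28.9
0.256 [0.5076 0.2465 0.2575] [-2.6 -1.6  8.8] 29.1
0.2555 [0.5077 0.2465 0.257 ] [-1.8 -2.4  8.6] 29.4
0.255 [0.5076 0.2465 0.2569] [-3.5 -1.7 10.4] 29.6
0.2545 [0.5076 0.2465 0.2569] [-5.2 -2.2 11.9] 29.9
0.254 [0.5076 0.2465 0.2569] [-5.3 -3.8 15.3] 30.1
```

View pics/w_p.png

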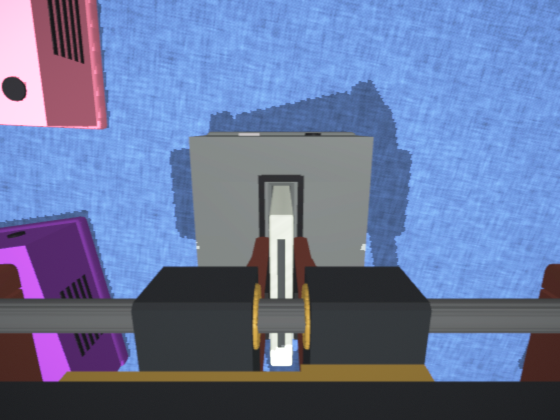

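Contact came at z=0.262 and the hard stop at 0.2569, so the travel was 5.1 mm. The drive is unchanged in the hand (top edge near row 214). I'll relax the load, release, retreat and check.

```bash
python3 - <<'E'
from h import *
x,y=.5077,.2465
r.servo_line([x,y,.2565],speed=.02);print(r.sense()['contact_force'])
r.let_go();r.servo_line([x,y,.36],speed=.1)
r.reach([.44,.2465,.36],[180,0,11.05]);r.wait(.3)
q=r.sense();print(q['clock'],q['opening'],q['contact_force'])
for n in('wrist','side','scene'): snap(n,n[0]+'_f')
E
python3 - <<'E'
import sys; sys.path.insert(0,'.')
import os; os.chdir('.')
from m import *
s=dict(np.load('pics/w_f.npz'));f=s['frame'].astype(int)
m=(f.min(2)>165)&(f[:,:,2]-f[:,:,0]<25);m[250:]=0;m[:,:240]=0;m[:,330:]=0
for z in (.113,.117,.122): print(z,rect(s,m,z,1))
a=dict(np.load('pics/s_f.npz'))
E
```

```text
[-0.57736141 -0.34781408  4.83756305]
33.5917 0.08819747137287094 [ 0.49475962 -0.76500812  0.78950611]
0.113 [(514.5, 258.0, 86.7, 59.6, 9.2)]
0.117 [(514.4, 258.0, 85.1, 58.5, 9.2)]
0.122 [(514.3, 258.1, 83.2, 57.2, 9.2)]
```

View pics/w_f.png

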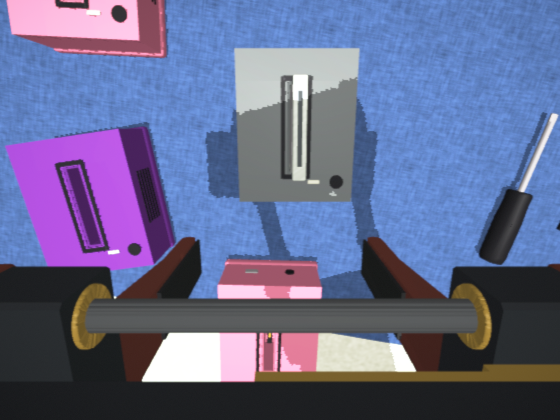

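View pics/s_f.png

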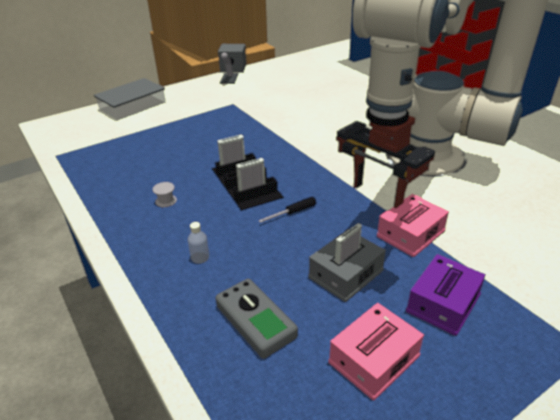

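Run:
```python
from m import *
s=dict(np.load('pics/w_f.npz'));f=s['frame'].astype(int)
m=(f.min(2)>205);m[185:]=0;m[:70]=0;m[:,:285]=0;m[:,:][:,315:]=0
for z in (.112,.117,.122): print(z,rect(s,m,z,1))
r.hand_in(); print(r.sense()['clock'])
```

```text
0.112 [(509.0, 245.4, 70.5, 9.5, 11.6)]
0.117 [(509.0, 245.7, 69.0, 9.3, 11.6)]
0.122 [(509.0, 246.0, 67.4, 9.1, 11.6)]
the job is handed in; nothing more can be done
the job is handed in; nothing more can be done
```

The thinnest drive is plugged into the grey dock, pressed home and released. I handed the job in at about 34 s of the 58 s allowed; `hand_in` gives no verdict.

- **Finding it:** the wrist view showed top faces of 12.9, 9.2 and 15.5 mm, so I pinched only the middle drive. The fingers stopped at 9.7 mm, which confirmed it. I did not pinch the other two.
- **Position in the hand:** I felt the drive against one end wall of its bay. Contact came about 0.8 mm from the camera prediction, and I split that difference. The drive did not slip in the hand.
- **Insertion:** it entered the slot without resistance. The connector resisted from TCP z = 0.262 at about 9 N, and the hard stop came at 0.2569, so the travel was about 5 mm. The pressing force peaked at about 15 N. After I let go, the drive stayed upright.
- **Last checks:** the final pictures showed the other two drives standing in the rack. By eye, the bystanders and look-alikes had not moved. The gripper was open and clear of everything.
- **Disagreement:** the final camera measurement gave the drive's length as 69.0 mm at the expected top height of 117 mm, against a true 70 mm. That would put the top about 3–4 mm lower than the hard stop allows, so I put it down to blur at the edges, and trusted the 5 mm travel and hard-stop reading.

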